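Close a board test fixture and start the test

ROBOT

A 6-joint arm with a two-finger parallel gripper is mounted at the origin on the work surface. World frame = base frame: x ahead of the robot, y to its left, z up, the work surface at z = 0. Lengths are in mm, angles in rad, forces in N, time in s.
With the tool pointing down it reaches from about 300 to 775 mm from the base axis. Payload 14.6 kg.
Tool frame: the origin (TCP) lies on the centre line of the jaws, within the pads' length; the fingertips stand manip.finger_overhang ahead of it and the grasp point (between the pads) lies 11 mm behind it (manip.finger_overhang is the distance from the TCP to the fingertips, in mm); y points along the fingers, x is the direction in which the jaws open and shut, and the axes are right-handed (so a half turn about y gives the same grasp; the last joint's range is limited). The gripper opens to 94 mm and grips with 3 to 60 N. Pads are 16 mm wide; open, the fingers measure 119 mm over their backs; the gripper's body (75 mm by 177 mm) begins 78 mm behind the grasp point.
Start: joints at [1.211, 0.3, 1.521, -0, 1.321, -0.067], TCP at [158.746, 526.582, 213.446] pointing down, gripper open.
Joint ranges: [-3.03, 3.03], [-0.79, 2.21], [0.23, 2.52], [-1.04, 4.18], [0, 3.07], [-2.55, 2.55]. Speed limits (rad/s): [2.22, 2.22, 2.57, 3.14, 3.14, 3.14].

INTERFACE

Orientations are given as [roll, pitch, yaw] about the fixed x, y, z axes, in that order (R = Rz(yaw) Ry(pitch) Rx(roll)).
In Python, from cell import monitor, viewer, ticket, manip gives the robot as it stands.
- The arm moves only by the shell command python3 -m jog 'ROWS' [FORCE]. ROWS is JSON, a list of rows, each an object of numbers: "grip": the finger opening in cm, from 0 to 9.4; "dx", "dy", "dz": the shift along the tool's x, y, z in cm; "spin": the turn about the tool's y in degrees. In form: [{"grip": .., "dx": .., "dy": .., "dz": .., "spin": ..}, ...]. A call has 1 to 20 rows; each row is the pose to reach, as a shift and turn from the pose commanded when the call began, along the tool's axes at that moment; what a row does not reach only later rows make up. A row lasts 1/8 s, in which the tool goes at most 62.5 mm and 10.7 degrees, less where a joint would pass 70% of its speed; a pose out of reach is approached as far as the arm can. A call with a gripper value outside its range is refused whole. The fingers move at their own pace and stop on an object; FORCE is the grip in N (left out, the last holds). Time passes only in rows, so rows that repeat a pose let the fingers close. It gives the time, the measured TCP pose, the force and the opening at its end, in the units of the state.
- monitor.read_state(): the state, without advancing time (a new reading comes with each control period).
- viewer.camera(name): name is "scene" or "top" or "wrist"; returns a dict with "color" (420x560x3 uint8, red, green, blue), "vertical_fov" (degrees; the focal length in pixels is half the picture's height over the tangent of half this angle, whatever the lens; pixels are square), "cx", "cy" (the principal point, pixels), "rvec" (rotation vector, rad) and "tvec" (3), from world to camera coordinates, as OpenCV has them. Camera axes: x right, y down, z forward; pixel columns grow to the right and rows downward; lengths in mm; the calibration is good to about 2 mm. A picture is of the moment at which its call begins. There is no depth.
- ticket.sign_off(): hands the job in, once; it reports no verdict.
The state is a dict: "clock": time; "joints": joint angles; "qd": joint speeds; "effort": joint torques, N m; "eef_pos": TCP position; "eef_rot": TCP orientation; "wrist_force": force on the tool from outside, world axes, zero at the start; "moment": the same for the moment, N m; "finger_gap": finger opening in mm.
Only numpy, scipy, OpenCV 4.12 (cv2) and the standard library are available. Lean on these libraries where they do the work, as an engineer would, in place of code of your own. Each camera call takes 0.05 s, during which the arm holds its last target. There are 200 camera calls.

TASK

Get the circuit board's test going with fingertip pushes only, gripping and lifting nothing: push the test fixture's tray fully home with the board lying in it, then swing the fixture's lid down until it is fully shut, and only then press the larger of the two buttons on the control box all the way down and let it go. Leave the small button unpressed, the board untouched in its nest and everything else on the bench where it is.

Things in the scene. Friction and masses are not known exactly. Their poses are not given: they have to be found in the camera images.
- fixture: The test fixture, fixed to the bench: an aluminium-walled box 140 deep (x) by 160 wide (y), walls 60 high, open at the top and at its front. Origin: centre of its underside, on the bench. Its own x points from the front to the back (hinge side), y to its left, z up; its front faces roughly towards the robot.
- tray (a joint): The tray that slides out of the fixture's front (along the fixture's -x). Value in m: 0 = fully home, grows as it comes out; at most 0.070. It starts 0.034 to 0.050 out. About 2 N moves it, and it stays where left.
- tray_front (a point): Centre of the outer (front) face of the tray's flat aluminium front plate, which is 140 wide, 40 high (8 to 48 above the bench) and 10 thick. Moves with the tray; when home this point is at (-80, 0, 28) mm in the fixture's frame, so the plate stands just ahead of the walls. Same axes as the fixture: push along +x to close.
- tray_nest (a point): Centre of the nest floor in the tray, where the board lies; 24 above the bench, 75 behind the tray's front face. Moves with the tray.
- lid (a joint): The black flat lid, hinged along the top of the fixture's back wall. Value in rad: 0 = shut (level on the walls), grows as it opens upward and back; it starts half open to steep, 0.9 to 1.35; stop at 1.5. The hinge is stiff: the lid stays where it is left, and about 3 N near the free edge moves it, so it has to be pushed the whole way down. There is no latch.
- lid_hinge (a point): Middle of the lid's hinge line, at (70, 0, 60) mm in the fixture's frame; the line runs along the fixture's y. The lid is a plate 160 wide, 140 from the hinge line to its free edge and 10 thick; shut, its underside is at 60 and its top at 70 above the bench.
- lid_edge (a point): Middle of the lid's free edge on its outer (upper when shut) face: 140 from the hinge line and 10 off the underside's plane. Moves with the lid.
- board: The loose circuit board lying in the tray's nest: green, 78 (x) by 80 (y) by 5, with a finned aluminium heat sink; 20 high in all, top 44 above the bench, below the shut lid. Origin: centre of its underside. A rim round the nest, 9 above its floor, keeps it in, with 9 of play fore and aft and 2 sideways.
- control_box: Grey control box fixed to the bench, beside the fixture (on either side): 100 (x) by 130 (y), top 45 above the bench. Origin: centre of its underside. On its top stand two white push buttons: a large one (40 across) towards its +y end and a small one (18 across) towards its -y end.
- start (a joint): The large button, which starts the test. Value in m: 0 = up, 0.006 = fully down; counts as pressed beyond 0.004. Spring: about 4 N fully down; it comes back up when let go.
- start_top (a point): Centre of the large button's top face, 67 mm above the bench when up; pressed straight down.
- reset (a joint): The small button, to be left alone. Value in m: 0 = up, 0.006 = fully down; spring about 4 N.
- reset_top (a point): Centre of the small button's top face, 70 mm from the large one's centre.
- spool: Bystander: metal solder spool, 56 across, 40 high, standing behind the control box. Origin: centre of its underside.
- jar: Bystander: small clear jar, 40 across, 50 high, between fixture and control box. Origin: centre of its underside.
- screwdriver: Bystander: screwdriver 170 long lying about along x, between and ahead of fixture and control box. Origin: under its middle.
- bottle: Bystander: amber drink bottle, 64 across, 200 high, far left. Origin: centre of its underside.
- meter: Bystander: red and black multimeter lying flat, 175 by 85 by 45, at the right. Origin: centre of its underside.
- camera: Bystander: white compact camera, 36 (54 with lens) by 108 by 66 high, near left. Origin: centre of its underside.
- carton: Bystander: white carton, 65 by 65 by 70 high, right, beyond the multimeter. Origin: centre of its underside.
Mind the look-alikes: they are no part of the job. What is shaped like the control_box but blue or green is not meant.

How it is judged (in metres and radians):
On the way, in this order (a step that is already met when the one before it is completed fails the run):
1. the tray is pushed fully home, the lid still up (value of joint tray below 0.004 m and value of joint lid above 0.5 rad and distance between board and tray_nest below 0.016 m and angle between board's own z axis and vertical below 0.12 rad), for 0.1 s.
2. the lid is swung down shut (value of joint tray below 0.004 m and value of joint lid below 0.04 rad), for 0.1 s.
3. the large button is pressed down (all of step 2 and value of joint start above 0.004 m), for 0.05 s.
4. the large button is let go (value of joint start below 0.002 m), for 0.1 s.
At the end, for the whole second after the job is handed in: Tray within 4 mm of home, lid within 0.04 rad of shut, the large button pressed (beyond 4 mm) after that and up again, board lying at rest in the nest (within 16 mm of the nest centre, tilted less than 0.12 rad), each bystander within 25 mm of where it was (all of step 2 and value of joint each of start, reset below 0.002 m and linear speed of board below 0.02 m/s and distance between board and tray_nest below 0.016 m and angle between board's own z axis and vertical below 0.12 rad and distance of each of spool, jar, screwdriver, bottle, meter, camera, carton from where it was at the start of the episode below 0.025 m); the robot touches nothing.
It fails at once if the large button is pressed while the tray is out or the lid is open (value of joint start above 0.003 m and (value of joint tray above 0.006 m or value of joint lid above 0.06 rad)).
It fails at once if the small button is pressed (value of joint reset above 0.003 m).
It fails at once if the lid is brought down before the tray is home (value of joint lid below 0.5 rad and value of joint tray above 0.008 m).
It fails at once if the tray is pulled out or the lid thrown further open (value of joint tray above 0.066 m or value of joint lid above 1.45 rad).
It fails at once if the board is gripped, pressed or lifted out of its nest, or a bystander is lifted or moved (z of board in the frame of tray_nest above 0.012 m or contact force between the fingers and board above 3 N or angle between board's own z axis and vertical above 0.3 rad or distance of any of spool, jar, screwdriver, bottle, meter, camera, carton from where it was at the start of the episode above 0.025 m).
It also fails if it takes over 54 s, if anything falls off the work surface, if the arm or the gripper's body presses on something with over 40 N, if the wrist force passes 120 N, or if a joint passes its speed limit or range.

## Working session

There is one attempt and no reset: what is moved stays moved. The work goes in short steps, Python scripts to look and compute and a shell command to move; the robot and the scene stay as the last step left them, time stands still between calls to the robot, and variables do not carry over. Pictures are saved under pics/ and viewed, about 8 in all and at most 12, crops included, and the job is handed in when it is done.

```bash
ls; mkdir -p pics; cat > h.py <<'E'
import numpy as np, cv2
from cell import monitor, viewer, ticket, manip
def shot(n,f):
    c=viewer.camera(n); cv2.imwrite('pics/'+f+'.png',c['color'][:,:,::-1]); np.save('pics/'+f+'.npy',c,allow_pickle=True); return c
def load(f): return np.load('pics/'+f+'.npy',allow_pickle=True).item()
def K(c):
    f=c['color'].shape[0]/2/np.tan(np.radians(c['vertical_fov'])/2)
    return np.array([[f,0,c['cx']],[0,f,c['cy']],[0,0,1.]])
def ray(c,u,v):
    R=cv2.Rodrigues(np.array(c['rvec'],float))[0]; t=np.array(c['tvec'],float).ravel()
    return -R.T@t, R.T@np.linalg.inv(K(c))@np.array([u,v,1.])
def onz(c,u,v,z):
    o,d=ray(c,u,v); return o+d*(z-o[2])/d[2]
def proj(c,p):
    return cv2.projectPoints(np.array(p,float).reshape(-1,3),np.array(c['rvec'],float),np.array(c['tvec'],float),K(c),None)[0].reshape(-1,2)
E
python3 - <<'E'
from h import *
a=shot('scene','s0');b=shot('top','t0')
for c in(a,b): print(c['vertical_fov'],c['cx'],c['cy'],ray(c,280,210))
s=monitor.read_state();print(s['clock'],s['eef_pos'],s['eef_rot'],s['finger_gap'],manip.finger_overhang)
E
```

```text
pics
42.30825531675464 277.1650023345755 222.19578500647145 (array([1208.5522876 , -759.91518115, 1305.17583429]), array([-0.42187928,  0.46005478, -0.78160077]))
55.34658638746024 281.9771468925599 206.3563264247281 (array([ 304.45801036,  -79.67151247, 1248.96465694]), array([ 0.2090628 ,  0.02060827, -0.97773985]))
0.1 [158.68063498 526.37900713 212.95182491] [-1.57075389e+00  1.03115823e-03  1.27800879e+00] 94.18042404354894 8.0
```

View pics/s0.png

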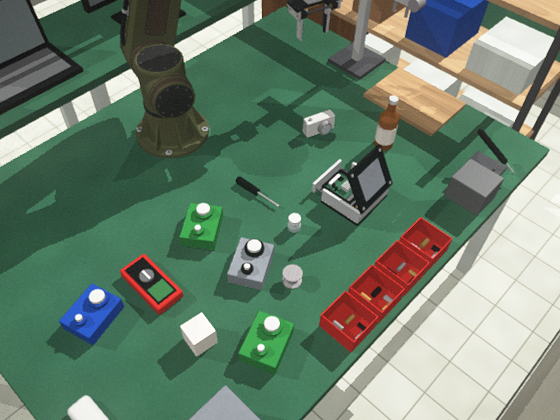

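View pics/t0.png

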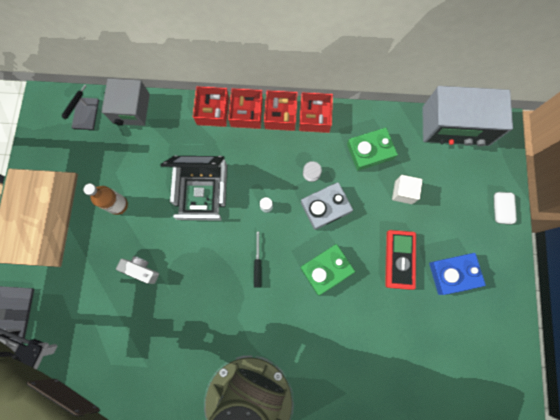

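The scene view shows the fixture at about (355,190) and the grey control box at (251,262). In the top view they are at (198,188) and (327,205). Control-box look-alikes, by top-view pixel, are green (372,148), green (328,270) and blue (457,275). The grey cabinets (126,100) and (466,115) have no white buttons. I choose the grey box at (327,205), with its large button at (318,208), and will check it in a close crop.

```bash
python3 - <<'E'
from h import *
a=load('s0')['color'][:,:,::-1];b=load('t0')['color'][:,:,::-1]
A=cv2.resize(b[145:235,155:355],(800,360),interpolation=cv2.INTER_CUBIC)
B=cv2.resize(a[140:230,300:400],(267,240),interpolation=cv2.INTER_CUBIC)
B2=cv2.resize(a[225:295,220:310],(309,240),interpolation=cv2.INTER_CUBIC)
o=np.zeros((600,800,3),np.uint8);o[:360]=A;o[360:,:267]=B;o[360:,290:599]=B2
cv2.imwrite('pics/c0.png',o)
E
```

```text
(no output)
```

View pics/c0.png

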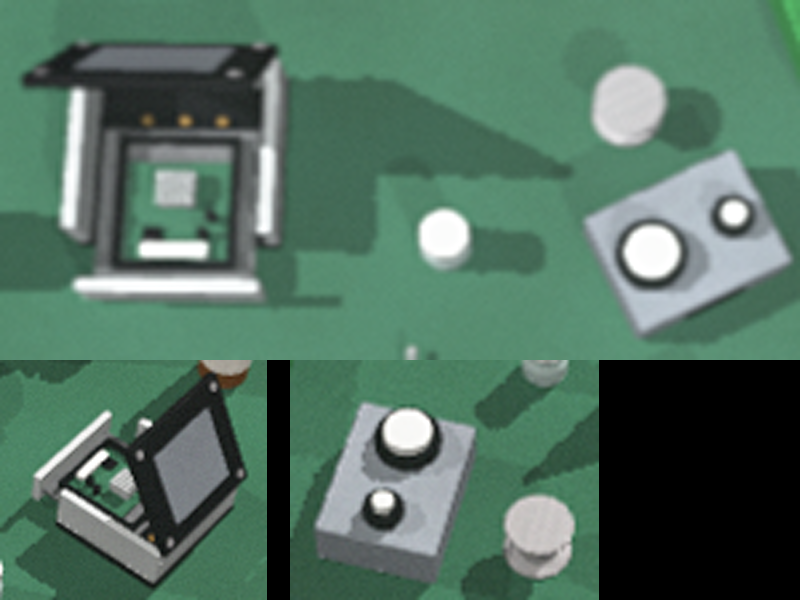

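The crop confirms the grey box, with its large button at top-view px (318,208) and small one at (339,198). The board lies in the nest with the tray out and the lid steep. Next I measure the points by casting rays.

```bash
python3 - <<'E'
from h import *
t=load('t0');s=load('s0')
def P(u,v,z): return onz(t,155+(u-1.5)/4,145+(v-1.5)/4,z).round(1)
for n,u,v,z in [('wallLfront outer',62,233,60),('wallRfront outer',277,240,60),('plate L',75,293,48),('plate R',262,297,48),('hingeL back',65,48,65),('hingeR back',278,45,65),('wallL back',76,90,60)]: print(n,P(u,v,z))
# white blobs for buttons
for c,nm,boxes in ((t,'top',((300,350,185,225),)),(s,'scene',((225,290,225,285),))):
    for x0,x1,y0,y1 in boxes:
        im=c['color'][y0:y1,x0:x1].astype(int); m=(im.min(2)>215).astype(np.uint8)
        n,l,st,ce=cv2.connectedComponentsWithStats(m)
        for i in range(1,n):
            if st[i,4]>8:
                u,v=ce[i]+[x0,y0]; print(nm,st[i],(u,v),onz(c,u,v,67).round(1))
# grey box top corners
for u,v in((584,217),(737,152),(792,262),(643,333)): print('box',P(u,v,45))
# lid free-edge corners, two-view triangulation: outer face free corners
def tri(p,q):
    o1,d1=ray(t,*p);o2,d2=ray(s,*q);A=np.c_[d1,-d2];k=np.linalg.lstsq(A,o2-o1,rcond=None)[0]
    a,b=o1+k[0]*d1,o2+k[1]*d2;return ((a+b)/2).round(1),np.linalg.norm(a-b).round(1)
T=lambda u,v:(155+(u-1.5)/4,145+(v-1.5)/4); S=lambda u,v:(300+(u-.8)/2.67,140+(v-360-.8)/2.67)
print('lid freeL',tri(T(25,80),S(211,378)),'freeR',tri(T(262,85),S(133,432)))
print('hingeL',tri(T(65,45),S(243,475)),'hingeR',tri(T(277,46),S(165,553)))
print('plateL',tri(T(75,285),S(110,415)),'plateR',tri(T(262,290),S(38,475)))
E
```

```text
wallLfront outer [559.8 281.4  60. ]
wallRfront outer [564.7 117.1  60. ]
plate L [516.2 269.3  48. ]
plate R [522.1 126.3  48. ]
hingeL back [706.1 296.   65. ]
hingeR back [719.  130.4  65. ]
wallL back [674.1 284.7  60. ]
top [36 11  5  5 23] (np.float64(338.0), np.float64(197.82608695652175)) [ 606.  -228.2   67. ]
top [ 11  17  14  12 127] (np.float64(317.46456692913387), np.float64(207.46456692913387)) [ 572.1 -167.3   67. ]
scene [ 23  15  13  11 120] (np.float64(253.86666666666667), np.float64(244.94166666666666)) [ 574.2 -171.7   67. ]
scene [19 39  6  4 20] (np.float64(246.75), np.float64(265.4)) [ 608.5 -232.5   67. ]
box [ 601.  -115.7   45. ]
box [ 660.7 -232.1   45. ]
box [ 575.5 -277.1   45. ]
box [ 513.1 -165.3   45. ]
lid freeL (array([641.6, 283.8, 175.6]), np.float64(5.1)) freeR (array([645. , 120.2, 210.2]), np.float64(18.2))
hingeL (array([706.8, 293.3,  60.3]), np.float64(10.2)) hingeR (array([716.2, 129.7,  68.9]), np.float64(1.7))
plateL (array([523.6, 272. ,  38.4]), np.float64(1.8)) plateR (array([529.1, 129. ,  47.7]), np.float64(5.1))
```

```bash
python3 -m jog '[{"grip":0,"dx":-6,"dy":0,"dz":-10,"spin":-5},{"grip":0,"dx":-12,"dy":0,"dz":-20,"spin":-10},{"grip":0,"dx":-17,"dy":0,"dz":-30,"spin":-15},{"grip":0,"dx":-22.7,"dy":3,"dz":-39.3,"spin":-18.7},{"grip":0,"dx":-22.7,"dy":6,"dz":-39.3,"spin":-18.7},{"grip":0,"dx":-22.7,"dy":9,"dz":-39.3,"spin":-18.7},{"grip":0,"dx":-22.7,"dy":9,"dz":-39.3,"spin":-18.7},{"grip":0,"dx":-22.7,"dy":9,"dz":-39.3,"spin":-18.7},{"grip":0,"dx":-22.7,"dy":9,"dz":-39.3,"spin":-18.7},{"grip":0,"dx":-22.7,"dy":9,"dz":-39.3,"spin":-18.7},{"grip":0,"dx":-22.7,"dy":9,"dz":-39.3,"spin":-18.7},{"grip":0,"dx":-22.7,"dy":9,"dz":-39.3,"spin":-18.7}]'
python3 - <<'E'
from h import *
shot('wrist','w1');b=shot('top','t1')
a=cv2.imread('pics/w1.png');b=cv2.imread('pics/t1.png')
o=np.zeros((600,800,3),np.uint8);o[:300,:400]=cv2.resize(a,(400,300));o[300:,:]=cv2.resize(b[145:235,110:350],(800,300),interpolation=cv2.INTER_CUBIC)
cv2.imwrite('pics/c1.png',o);s=monitor.read_state();print(s['eef_rot'],s['finger_gap'])
E
```

```text
clock: 1.6
eef_pos: [469.2, 196.5, 123.9]
eef_rot: [-1.571, -0.0, 1.605]
wrist_force: [-1.0, -1.0, -0.9]
finger_gap: 0.3
[-1.57130960e+00 -1.61580303e-04  1.60506826e+00] 0.7610421625481155
```

View pics/c1.png

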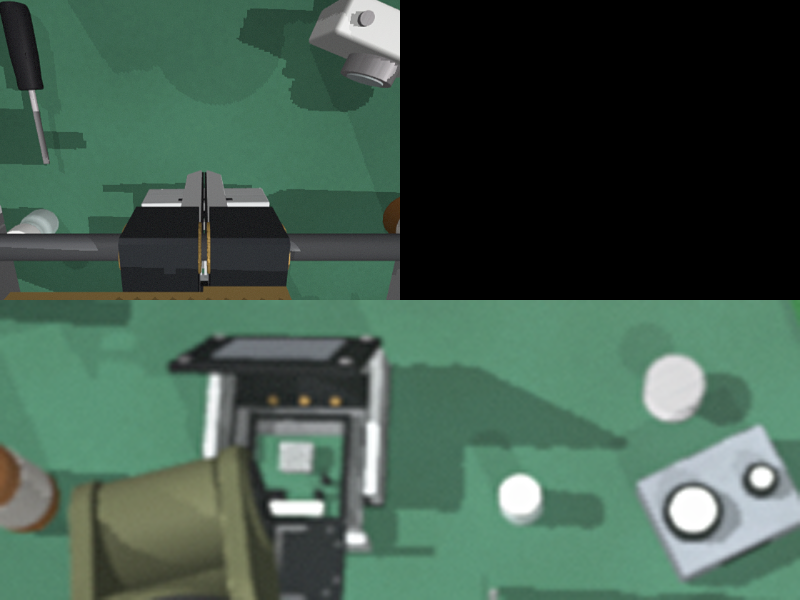

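The wrist view shows the closed fingers at (204,185), just ahead of the plate's white top edge, which runs from (142,200) to (269,200) in the half crop. The fingers are centred on it. The scene is undisturbed. I cross-check the plate with the wrist view.

```bash
python3 - <<'E'
from h import *
w=load('w1')
for u,v in((142,206),(270,206),(150,190),(264,190)): print(onz(w,u*1.4,v*1.4,48).round(1))
print(proj(w,[469,196.5,116]))
E
```

```text
[528.8 131.   48. ]
[524.  270.4  48. ]
[509.6 140.   48. ]
[505.4 262.1  48. ]
[[285.89662641 252.7377629 ]]
```

```bash
python3 -m jog '[{"grip":0,"dx":0.3,"dy":5,"dz":0,"spin":0},{"grip":0,"dx":0.3,"dy":9.6,"dz":0,"spin":0},{"grip":0,"dx":0.3,"dy":9.6,"dz":0,"spin":0},{"grip":0,"dx":0.3,"dy":9.6,"dz":-1,"spin":0},{"grip":0,"dx":0.3,"dy":9.6,"dz":-2,"spin":0},{"grip":0,"dx":0.3,"dy":9.6,"dz":-2.5,"spin":0},{"grip":0,"dx":0.3,"dy":9.6,"dz":-3,"spin":0},{"grip":0,"dx":0.3,"dy":9.6,"dz":-3.5,"spin":0},{"grip":0,"dx":0.3,"dy":9.6,"dz":-4,"spin":0},{"grip":0,"dx":0.3,"dy":9.6,"dz":-4.5,"spin":0},{"grip":0,"dx":0.3,"dy":9.6,"dz":-5,"spin":0},{"grip":0,"dx":0.3,"dy":9.6,"dz":-5.5,"spin":0},{"grip":0,"dx":0.3,"dy":9.6,"dz":-6,"spin":0},{"grip":0,"dx":0.3,"dy":9.6,"dz":-6.5,"spin":0},{"grip":0,"dx":0.3,"dy":9.6,"dz":-6.8,"spin":0},{"grip":0,"dx":0.3,"dy":9.6,"dz":-6.8,"spin":0}]'
```

```text
clock: 3.7
eef_pos: [537.7, 201.0, 27.4]
eef_rot: [-1.571, 0.0, 1.604]
wrist_force: [0.2, 0.6, -0.7]
finger_gap: 0.5
```

```bash
python3 -m jog '[{"grip":0,"dz":-0.3},{"grip":0,"dz":-0.5},{"grip":0,"dz":-0.7},{"grip":0,"dz":-0.7}]'; python3 -m jog '[{"grip":0,"dz":-0.2},{"grip":0,"dz":-0.4},{"grip":0,"dz":-0.4}]'
```

```text
validation failed for argument at $[0]...
validation failed for argument at $[0]...
```

All fields are required in each row.

```bash
python3 -m jog '[{"grip":0,"dx":0,"dy":0,"dz":-0.3,"spin":0},{"grip":0,"dx":0,"dy":0,"dz":-0.5,"spin":0},{"grip":0,"dx":0,"dy":0,"dz":-0.5,"spin":0}]'; python3 -m jog '[{"grip":0,"dx":0,"dy":0,"dz":-0.3,"spin":0},{"grip":0,"dx":0,"dy":0,"dz":-0.5,"spin":0},{"grip":0,"dx":0,"dy":0,"dz":-0.5,"spin":0}]'
```

```text
clock: 4.08
eef_pos: [542.6, 201.2, 27.5]
eef_rot: [-1.571, 0.0, 1.604]
wrist_force: [-0.6, -0.5, 0.6]
finger_gap: 0.2
clock: 4.45
eef_pos: [547.4, 201.4, 27.4]
eef_rot: [-1.571, 0.0, 1.604]
wrist_force: [-0.8, 1.3, 1.0]
finger_gap: 0.3
```

```bash
python3 -m jog '[{"grip":0,"dx":0,"dy":0,"dz":-0.3,"spin":0},{"grip":0,"dx":0,"dy":0,"dz":-0.4,"spin":0},{"grip":0,"dx":0,"dy":0,"dz":-0.4,"spin":0}]'
python3 - <<'E'
from h import *
shot('wrist','w2');a=shot('scene','s2');b=shot('top','t2')
o=np.zeros((600,800,3),np.uint8);o[:300,:400]=cv2.resize(cv2.imread('pics/w2.png'),(400,300))
o[:300,400:800]=cv2.resize(cv2.imread('pics/s2.png')[140:230,290:410],(400,300),interpolation=cv2.INTER_CUBIC);o[300:]=cv2.resize(cv2.imread('pics/t2.png')[145:235,110:350],(800,300),interpolation=cv2.INTER_CUBIC)
cv2.imwrite('pics/c2.png',o)
E
```

```text
clock: 4.82
eef_pos: [547.7, 201.4, 27.4]
eef_rot: [-1.562, 0.001, 1.605]
wrist_force: [-33.3, -3.5, 23.7]
finger_gap: 0.3
```

View pics/c2.png

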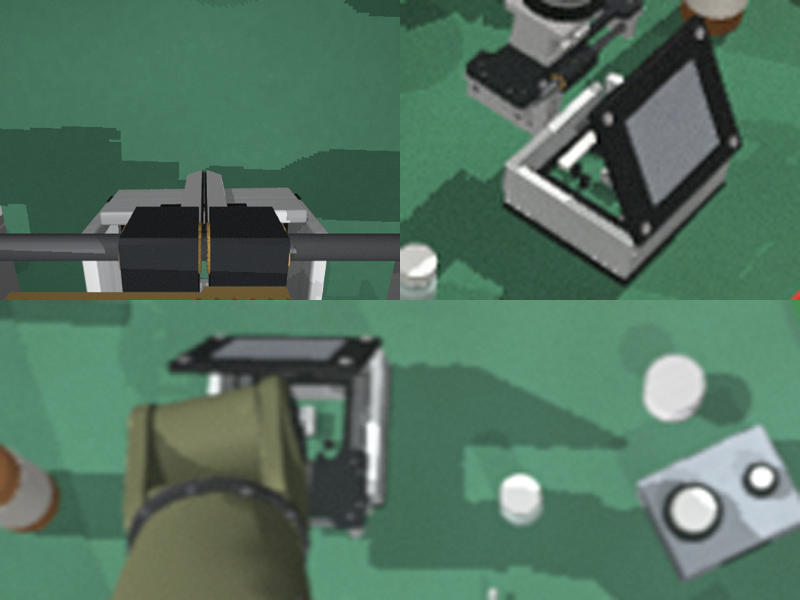

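The wrist view shows the plate seated against the walls, with white walls at (100,260) and (315,260). The lid is still up, and the board lies in the nest. A hard stop at 33 N with the plate front at x≈556 means the tray is home. Next is the lid angle.

```bash
python3 - <<'E'
from h import *
from scipy.optimize import brentq
t=load('t0');s=load('s0');H=np.array([705.7,204,60]);ya=.034
ex=np.array([np.cos(ya),np.sin(ya),0]);ey=np.array([-np.sin(ya),np.cos(ya),0])
def pt(th,r,h,y): return H+ex*(-r*np.cos(th)+h*np.sin(th))+ey*y+np.array([0,0,r*np.sin(th)+h*np.cos(th)])
for th in(.9,1,1.1,1.2,1.3,1.35):
  q=np.array([pt(th,140,10,80),pt(th,140,10,-80),pt(th,0,10,80),pt(th,0,10,-80)])
  a=(proj(t,q)-[155,145])*4+1.5; b=(proj(s,q)-[300,140])*2.67+[.8,360.8]
  print(th,a.round().tolist(),b.round().tolist())
E
python3 -m jog '[{"grip":0,"dx":0,"dy":0,"dz":1,"spin":0},{"grip":0,"dx":0,"dy":0,"dz":4,"spin":0},{"grip":0,"dx":0,"dy":-6,"dz":6,"spin":0},{"grip":0,"dx":0,"dy":-12,"dz":6,"spin":0},{"grip":0,"dx":0,"dy":-18,"dz":6,"spin":0},{"grip":0,"dx":0,"dy":-25,"dz":6,"spin":0},{"grip":0,"dx":0,"dy":-25,"dz":6,"spin":0}]'
```

```text
0.9 [[28.0, 107.0], [256.0, 113.0], [80.0, 43.0], [285.0, 48.0]] [[199.0, 370.0], [110.0, 449.0], [246.0, 476.0], [162.0, 557.0]]
1 [[27.0, 87.0], [255.0, 93.0], [81.0, 42.0], [285.0, 48.0]] [[209.0, 370.0], [120.0, 450.0], [247.0, 477.0], [163.0, 558.0]]
1.1 [[26.0, 67.0], [255.0, 73.0], [81.0, 42.0], [286.0, 48.0]] [[219.0, 372.0], [130.0, 452.0], [247.0, 477.0], [163.0, 559.0]]
1.2 [[25.0, 47.0], [255.0, 53.0], [81.0, 42.0], [286.0, 48.0]] [[230.0, 375.0], [141.0, 455.0], [247.0, 478.0], [163.0, 559.0]]
1.3 [[26.0, 26.0], [256.0, 33.0], [82.0, 42.0], [286.0, 48.0]] [[241.0, 378.0], [152.0, 460.0], [247.0, 479.0], [163.0, 560.0]]
1.35 [[26.0, 16.0], [256.0, 23.0], [82.0, 42.0], [286.0, 48.0]] [[246.0, 381.0], [157.0, 462.0], [247.0, 479.0], [163.0, 560.0]]
clock: 5.85
eef_pos: [492.6, 199.9, 282.0]
eef_rot: [-1.579, -0.002, 1.604]
wrist_force: [0.2, -0.0, -1.2]
finger_gap: 0.5
```

Lid angle is about 1.03 rad. I go over it and down behind it.

```bash
python3 -m jog '[{"grip":0,"dx":0,"dy":0,"dz":-5,"spin":0},{"grip":0,"dx":0,"dy":0,"dz":-10,"spin":0},{"grip":0,"dx":0,"dy":0,"dz":-15,"spin":0},{"grip":0,"dx":0,"dy":0,"dz":-21,"spin":0},{"grip":0,"dx":0,"dy":0,"dz":-21,"spin":0},{"grip":0,"dx":0,"dy":0,"dz":-21,"spin":0}]'
python3 - <<'E'
from h import *
print(monitor.read_state()['joints'])
E
```

```text
clock: 6.6
eef_pos: [701.2, 206.5, 275.9]
eef_rot: [-1.569, 0.0, 1.604]
wrist_force: [-0.2, 0.5, -0.4]
finger_gap: 0.1
[ 2.36364535e-01  7.24337305e-01  7.56098476e-01  1.07607710e-05
  1.66273522e+00 -1.36779673e+00]
```

```bash
python3 -m jog '[{"grip":0,"dx":0,"dy":5,"dz":0,"spin":0},{"grip":0,"dx":0,"dy":10,"dz":0,"spin":0},{"grip":0,"dx":0,"dy":10.4,"dz":0,"spin":0},{"grip":0,"dx":0,"dy":10.4,"dz":0,"spin":0}]'
python3 - <<'E'
from h import *
a=shot('scene','s3');o=cv2.resize(cv2.imread('pics/s3.png')[100:240,280:450],(728,600),interpolation=cv2.INTER_CUBIC)
cv2.imwrite('pics/c3.png',o)
E
```

```text
clock: 7.1
eef_pos: [701.4, 206.9, 176.4]
eef_rot: [-1.574, -0.001, 1.605]
wrist_force: [0.3, 0.5, 0.3]
finger_gap: 0.3
```

View pics/c3.png

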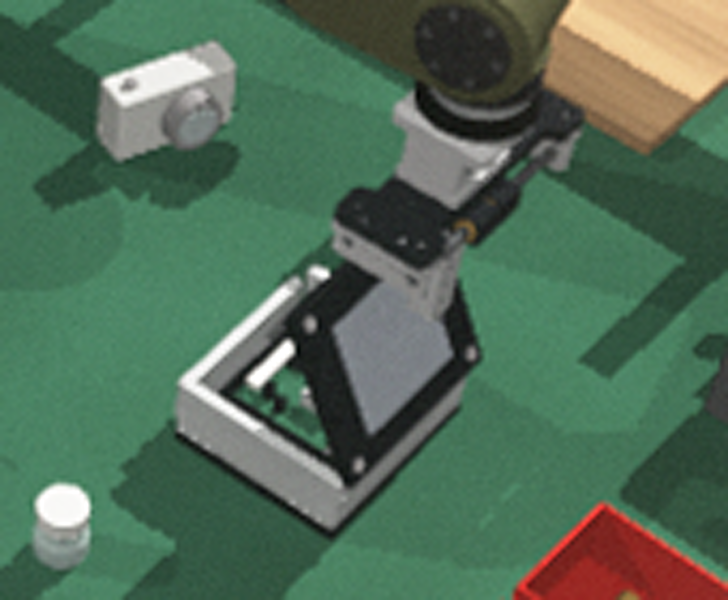

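The lid is unchanged and the fingers stand behind its outer face, with bystanders in place. I sweep it down along the arc.

```bash
python3 -m jog '[{"grip":0,"dx":0,"dy":0,"dz":1.5,"spin":0},{"grip":0,"dx":0,"dy":0.2,"dz":3,"spin":0},{"grip":0,"dx":0,"dy":0.6,"dz":4.1,"spin":0},{"grip":0,"dx":0,"dy":1.2,"dz":5.1,"spin":0},{"grip":0,"dx":0,"dy":1.9,"dz":6.1,"spin":0},{"grip":0,"dx":0,"dy":2.7,"dz":6.9,"spin":0},{"grip":0,"dx":0,"dy":3.5,"dz":7.7,"spin":0},{"grip":0,"dx":0,"dy":4.5,"dz":8.3,"spin":0},{"grip":0,"dx":0,"dy":5.4,"dz":9,"spin":0},{"grip":0,"dx":0,"dy":6.5,"dz":9.4,"spin":0},{"grip":0,"dx":0,"dy":7.5,"dz":9.8,"spin":0},{"grip":0,"dx":0,"dy":8.5,"dz":10.1,"spin":0},{"grip":0,"dx":0,"dy":9.3,"dz":10.2,"spin":0},{"grip":0,"dx":0,"dy":9.3,"dz":10.2,"spin":0}]'
```

```text
clock: 8.9
eef_pos: [598.9, 203.1, 79.6]
eef_rot: [-1.569, 0.0, 1.604]
wrist_force: [-0.4, 0.4, -0.7]
finger_gap: 0.5
```

```bash
python3 -m jog '[{"grip":0,"dx":0,"dy":0.2,"dz":0,"spin":0},{"grip":0,"dx":0,"dy":0.3,"dz":0,"spin":0},{"grip":0,"dx":0,"dy":0.3,"dz":0,"spin":0}]';  python3 -m jog '[{"grip":0,"dx":0,"dy":0.1,"dz":0,"spin":0},{"grip":0,"dx":0,"dy":0.2,"dz":0,"spin":0},{"grip":0,"dx":0,"dy":0.2,"dz":0,"spin":0}]'
```

```text
clock: 9.28
eef_pos: [599.4, 203.2, 78.2]
eef_rot: [-1.571, -0.0, 1.604]
wrist_force: [-2.6, -1.4, 6.3]
finger_gap: 0.2
clock: 9.65
eef_pos: [599.6, 203.3, 77.9]
eef_rot: [-1.572, -0.0, 1.604]
wrist_force: [-9.8, -2.0, 21.1]
finger_gap: 0.5
```

Hard contact came with the tip at z≈70, exactly the shut lid's top. I lift and go over the large button.

```bash
python3 -m jog '[{"grip":0,"dx":0,"dy":-5,"dz":0,"spin":0},{"grip":0,"dx":0,"dy":-10,"dz":0,"spin":0},{"grip":0,"dx":-5,"dy":-12,"dz":0.5,"spin":0},{"grip":0,"dx":-10,"dy":-12,"dz":1,"spin":0},{"grip":0,"dx":-15,"dy":-12,"dz":1.5,"spin":0},{"grip":0,"dx":-20,"dy":-12,"dz":2,"spin":0},{"grip":0,"dx":-25,"dy":-12,"dz":2.5,"spin":0},{"grip":0,"dx":-30,"dy":-12,"dz":3,"spin":0},{"grip":0,"dx":-34,"dy":-12,"dz":3.5,"spin":0},{"grip":0,"dx":-37.2,"dy":-12,"dz":3.9,"spin":0},{"grip":0,"dx":-37.2,"dy":-10,"dz":3.9,"spin":0},{"grip":0,"dx":-37.2,"dy":-7,"dz":3.9,"spin":0},{"grip":0,"dx":-37.2,"dy":-5,"dz":3.9,"spin":0},{"grip":0,"dx":-37.2,"dy":-5,"dz":3.9,"spin":0}]'
python3 - <<'E'
from h import *
shot('wrist','w4');a=shot('scene','s4');b=shot('top','t4')
o=np.zeros((600,800,3),np.uint8);o[:300,:400]=cv2.resize(cv2.imread('pics/w4.png'),(400,300))
o[:300,400:800]=cv2.resize(cv2.imread('pics/s4.png')[150:300,210:410],(400,300),interpolation=cv2.INTER_CUBIC);o[300:]=cv2.resize(cv2.imread('pics/t4.png')[145:235,110:350],(800,300),interpolation=cv2.INTER_CUBIC)
cv2.imwrite('pics/c4.png',o)
E
```

```text
clock: 11.4
eef_pos: [572.3, -169.7, 124.4]
eef_rot: [-1.569, -0.001, 1.604]
wrist_force: [0.2, -0.9, 0.5]
finger_gap: 0.3
```

View pics/c4.png

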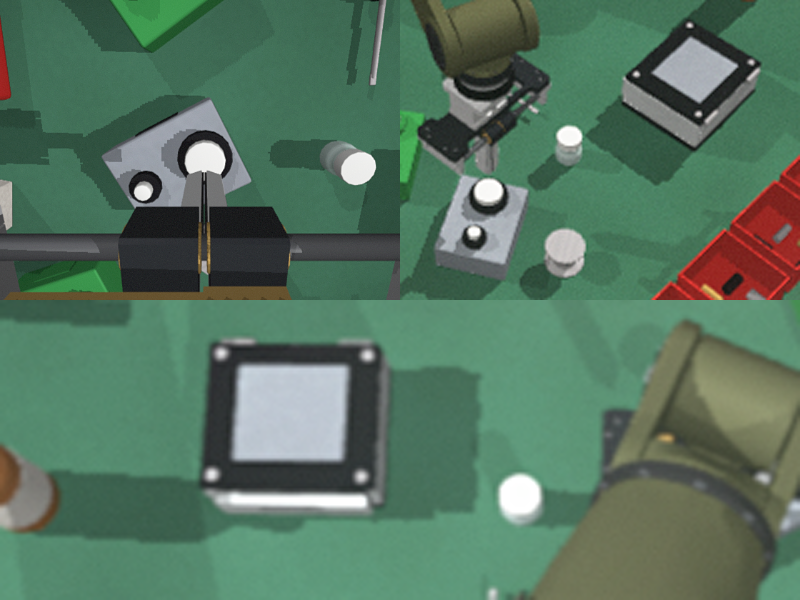

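The lid is shut and level and the tray plate sits flush. The wrist view shows the large button at (205,155), straight below the fingers, and the small one well to the side at (145,189). I check the button centre.

```bash
python3 - <<'E'
from h import *
w=load('w4')
print(onz(w,182*1.4,157*1.4,67),onz(w,227*1.4,157*1.4,67),onz(w,205*1.4,137*1.4,67))
E
python3 -m jog '[{"grip":0,"dx":0,"dy":2,"dz":0,"spin":0},{"grip":0,"dx":0,"dy":4,"dz":0,"spin":0},{"grip":0,"dx":0,"dy":4,"dz":0,"spin":0}]'
```

```text
[ 568.66427008 -190.92268634   67.        ] [ 567.22405678 -147.9280076    67.        ] [ 548.40138724 -169.63905788   67.        ]
clock: 11.92
eef_pos: [572.6, -169.8, 85.3]
eef_rot: [-1.57, -0.0, 1.604]
wrist_force: [-0.5, -1.3, 0.6]
finger_gap: 0.5
```

```bash
python3 -m jog '[{"grip":0,"dx":0,"dy":0.9,"dz":0,"spin":0},{"grip":0,"dx":0,"dy":1.3,"dz":0,"spin":0},{"grip":0,"dx":0,"dy":1.7,"dz":0,"spin":0},{"grip":0,"dx":0,"dy":1.8,"dz":0,"spin":0},{"grip":0,"dx":0,"dy":1.8,"dz":0,"spin":0}]'
```

```text
clock: 12.55
eef_pos: [573.3, -170.1, 69.1]
eef_rot: [-1.572, 0.001, 1.604]
wrist_force: [-4.7, 1.6, 15.1]
finger_gap: 0.2
```

The button bottomed with the tip at 61 mm and 15 N, above the 4 N spring. I let go and retreat straight up.

```bash
python3 -m jog '[{"grip":0,"dx":0,"dy":-1,"dz":0,"spin":0},{"grip":0,"dx":0,"dy":-4,"dz":0,"spin":0},{"grip":0,"dx":0,"dy":-9,"dz":0,"spin":0},{"grip":0,"dx":0,"dy":-14,"dz":4,"spin":0},{"grip":0,"dx":0,"dy":-18,"dz":9,"spin":0},{"grip":0,"dx":0,"dy":-20,"dz":14,"spin":0},{"grip":0,"dx":0,"dy":-20,"dz":14,"spin":0},{"grip":0,"dx":0,"dy":-20,"dz":14,"spin":0}]'
python3 - <<'E'
from h import *
a=shot('scene','s5');b=shot('top','t5')
o=np.zeros((600,800,3),np.uint8)
o[:300,:400]=cv2.resize(cv2.imread('pics/s5.png'),(400,300));o[:300,400:800]=cv2.resize(cv2.imread('pics/s5.png')[150:300,210:410],(400,300),interpolation=cv2.INTER_CUBIC);o[300:]=cv2.resize(cv2.imread('pics/t5.png')[140:300,80:507],(800,300),interpolation=cv2.INTER_CUBIC)
cv2.imwrite('pics/c5.png',o);print(monitor.read_state()['wrist_force'])
E
```

```text
clock: 13.55
eef_pos: [433.2, -174.6, 267.3]
eef_rot: [-1.571, -0.0, 1.604]
wrist_force: [0.4, -0.6, -1.0]
finger_gap: 0.8
[ 0.27604797  0.2419241  -0.59154934]
```

View pics/c5.png

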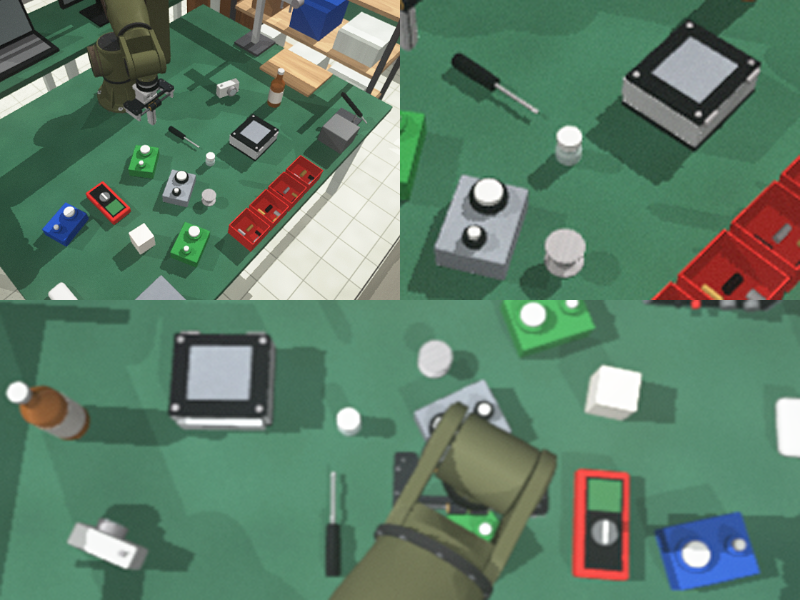

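The lid is shut at (690,70) in the upper-right panel, both buttons are up at (488,195) and (473,235), every bystander is in place, and the gripper hangs free.

```bash
python3 -c "from cell import ticket; print(ticket.sign_off())"
```

```text
the job is handed in; nothing more can be done
None
```

I finished the sequence with closed-fingertip pushes only and handed the job in; sign-off gives no verdict. The clock read about 13.6 s of the 54 s allowed.

- **Tray:** pushed home until it hit a hard stop (33 N along the push), with the plate front at x≈556 mm. The lid was still up at about 1.03 rad.
- **Lid:** swept down along its arc and pressed to a hard stop (21 N) with the fingertip at z≈70 mm, the height of the shut lid's top.
- **Button:** the large button on the grey box went down to a hard stop (15 N) with the tip at z≈61 mm, which is full travel, and was then let go.

**Last checks:** the final pictures show the lid level and the tray plate flush. Both buttons are up, the bystanders look unmoved by eye, and the arm is clear with no wrist force. The board can't be seen under the shut lid; it was last seen lying in its nest before the lid came down.

**Disagreement:** ray-cast positions of the fixture front differed from the contact stop by about 4 mm. I relied on the contact values.

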